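Walk the marble home in the carving jig

TASK

Walk the heavy part-carved marble forward along the bench into the carving jig, with gentle pushes low on its two rear corners in turn so that it stays straight and flat on the bench and the carving is never touched, until its front bears on both rubber stops (they are set unequally, so feel for each and do not ram them). Then swing the red hold-down arm over by its black knob and press its foot gently onto the stone so that it stays clamped. Leave the other things on the bench alone.

Things in the scene. Friction and masses are not known exactly. Their poses are not given: they have to be found in the camera images.
- stone: white marble base slab, flat-bottomed, 90 mm deep (x) by 200 wide (y) by 36 high, lying on the bench. Origin: centre of its underside; +x is its front, which goes against the stops, -x its rear. With its carving it weighs 1.4 to 1.8 kg and slides on the bench under a push of about 6 to 15 N. The front half of its top is bare: the clamp's foot lands there
- carving: the nearly finished carved form on the stone, one piece with it (same origin and axes). It rises from the rear half of the slab's top to 85 mm above the bench, at most 35 mm to either side of the middle, and leans out up to 20 mm over the middle of the rear face; the outer parts of the rear face are clear
- rear_left (a point): point to push on the stone's rear face, 14 mm above the bench and 66 mm to the left (+y) of the middle, 34 mm in from the left corner
- rear_right (a point): point to push on the stone's rear face, 14 mm above the bench and 66 mm to the right (-y) of the middle, 34 mm in from the right corner
- jig: carving jig fixed to the bench: dark steel angle 320 mm long, 50 high, with two wooden rails 16 high and 224 apart in front of it, reaching 90 mm out, ends flared. Origin on the bench at the middle of the angle's front face; x points into the jig, the way the stone travels (away from the robot), y left. The stone starts just outside the rails, roughly in line, and travels 60 to 90 mm
- stop_left: brass bush of the left stop on the angle's front face, 68 mm left (+y) of its middle, 20 mm above the bench; axes as the jig's. Its screw carries a black rubber pad, 20 mm across, whose face stands 14 to 24 mm in front of the angle: how far was set by hand, differs from the other stop's and is NOT in any reading; feel for it. The rubber gives 1 mm per 3.5 N, 4 mm at most
- stop_right: the same for the right stop, 68 mm right (-y) of the middle, set independently
- hold_pivot (a point): pivot of the red hold-down arm, on the jig's middle line 34 mm beyond the angle's front face and 78 mm above the bench; its hinge runs along the jig's y
- hold_knob (a point): centre of the black ball, 24 mm across, on the end of the hold-down arm; can be pinched from above, fingers closing along the jig's y. With the arm level it is 68 mm in front of the pivot (towards the jig's -x) and 24 mm above it; it swings about the pivot
- foot: round rubber foot of the hold-down, 20 mm across and 6 mm thick, under the ball on the arm's other side; origin at the centre of its underside. Its rubber gives 1 mm per 4 N, 4 mm at most. Fixed 42 mm below the arm's middle line, it meets the stone's top (36 mm above the bench) with the arm level
- hold_arm (a joint): angle of the hold-down arm: 0 is level, the foot just touching the top of a stone lying in the jig; grows as the arm is raised (starts at 0.9 to 1.3). The pivot is stiff: about 7 N at the knob moves it, it stays where it is left, and it keeps up to about 7 N of the pressure put on it
- mallet: round wooden carving mallet standing on its head, 80 mm across, 215 mm tall; origin under its centre. A bystander
- chisel_point: steel point chisel with a blue grip band lying on the bench, 170 mm long along its x, 12 mm thick; origin on the bench under it. A bystander
- chisel_flat: steel flat chisel with a red grip band lying on the bench, 170 mm long along its x, 12 mm thick; origin on the bench under it. A bystander
- rasp: flat rasp with a wooden handle lying on the bench, 300 mm long along its x, 24 mm wide, 20 mm high; origin on the bench under it. A bystander
- spray: clear spray-water bottle with a blue cap, 68 mm across, 190 mm tall; origin under its centre. A bystander
- small_piece: small finished sculpture on a slate slab and pale cube foot, 95 mm wide, 120 mm tall; origin under its centre. A bystander
- wax_tin: yellow-banded round tin, 72 mm across, 45 mm high; origin under its centre. A bystander
Things that resemble listed ones, but are neither listed nor needed, are in the scene too. What is shaped like the stone but green or yellow is not meant.

How it is judged:
On the way, in this order (a step that is already met when the one before it is completed fails the run):
1. the stone's front bears on both rubber stops at once (contact force between stone and stop_left above 0.3 N and contact force between stone and stop_right above 0.3 N and angle between stone's own z axis and vertical below 0.05 rad and height (world z) of stone below 0.004 m), for 0.2 s.
2. the hold-down's foot presses on the stone, which still bears on both stops (contact force between stone and stop_left above 0.3 N and contact force between stone and stop_right above 0.3 N and contact force between foot and stone above 2 N), for 0.2 s.
At the end, for the whole second after the job is handed in: The stone lies flat and still on the bench between the side rails, within 12 mm of the jig's middle line, bearing on both rubber stops with at least 0.3 N each, and the foot of the hold-down arm presses on it with at least 2 N (all of step 2 and linear speed of stone below 0.01 m/s and angle between stone's own z axis and vertical below 0.05 rad and height (world z) of stone below 0.004 m and y of stone in the frame of jig between -0.012 and 0.012 m); the robot touches nothing.
It fails at once if the marble is pushed by the fingers with more than 40 N (contact force between the fingers and stone above 40 N).
It fails at once if a rubber stop is squeezed with more than 22 N, or the hold-down's foot with more than 30 N (contact force between stone and stop_left above 22 N or contact force between stone and stop_right above 22 N or contact force between foot and stone above 30 N).
It fails at once if the carving is touched (contact force between any of the fingers, the arm and carving above 0.5 N).
It fails at once if the stone slews more than 17 degrees out of line with the jig, or is lifted or tipped off the bench (angle between the x axis of stone and the x axis of jig, either way round above 0.3 rad or height (world z) of stone above 0.006 m or angle between stone's own z axis and vertical above 0.08 rad).
It fails at once if another thing on the bench is moved by more than 15 mm (distance of any of mallet, chisel_point, chisel_flat, rasp, spray, small_piece, wax_tin from where it was at the start of the episode above 0.015 m).
It also fails if it takes over 72 s, if anything falls off the work surface, if the arm or the gripper's body presses on something with over 40 N, if the wrist force passes 120 N, or if a joint passes its speed limit or range.

ROBOT

A 6-joint arm with a two-finger parallel gripper is mounted at the origin on the work surface. World frame = base frame: x ahead of the robot, y to its left, z up, the work surface at z = 0. Lengths are in m, angles in rad, forces in N, time in s.
With the tool pointing down it reaches from about 0.25 to 0.775 m from the base axis. Payload 4 kg.
Tool frame: the origin (TCP) lies at the very end of the fingers, on their centre line; the grasp point (between the pads) lies 19 mm behind it; x points along the fingers, y is the direction in which the jaws open and shut, and the axes are right-handed (so a half turn about x gives the same grasp; the last joint's range is limited). The gripper opens to 94 mm and grips with 3 to 60 N. Pads are 16 mm wide; open, the fingers measure 119 mm over their backs; the gripper's body (75 mm by 177 mm) begins 78 mm behind the grasp point.
Start: joints at [-1.305, 0.087, 1.371, -0, 1.684, -0.103], TCP at [0.198, -0.513, 0.206] pointing down, gripper open.
Joint ranges: [-3.1, 3.1], [-0.76, 2.03], [0.27, 2.55], [-1.08, 4.22], [0.17, 2.65], [-2.57, 2.57]. Speed limits (rad/s): [2.79, 2.79, 3.14, 3.14, 3.14, 3.14].

INTERFACE

Orientations are given as [roll, pitch, yaw] about the fixed x, y, z axes, in that order (R = Rz(yaw) Ry(pitch) Rx(roll)).
In Python, from bench import robot gives the robot as it stands.
- The arm moves only by the tool carry_out, never from a script. Its argument "targets" is a list of rows, each a list of 5 numbers: the closure, from 0 (fully open) to 1 (shut), then the shift along the tool's x, y, z in cm, then the turn about the tool's x in degrees. In form: [[fingers, tx, ty, tz, turn], ...]. A call has 1 to 20 rows; each row shifts and turns the commanded pose from where the row before left it, along the tool's axes as they then stand; what a row does not reach is not made up. A row lasts 1/10 s, in which the tool goes at most 50 mm and 8.59 degrees, less where a joint would pass 70% of its speed; a pose out of reach is approached as far as the arm can. A call is refused whole if a number of a shift passes 5 or a number of a turn 8.59, either way. A call with a gripper value outside its range is refused whole. The fingers move at their own pace and stop on an object; the grip force is fixed at half the most. Time passes only in rows, so rows that do not move let the fingers close. It gives the time, the measured TCP pose, the force and the opening at its end, in the units of the state.
- robot.get_obs(): the state, without advancing time (a new reading comes with each control period).
- robot.snapshot(name): name is "scene" or "top" or "wrist"; returns a dict with "image" (420x560x3 uint8, red, green, blue), "camera_matrix" (3x3 intrinsics, pixels), "distortion" ([k1, k2, p1, p2, k3] as OpenCV has them; the pictures are not rectified), "pose" (4x4, takes a point from camera to world coordinates). Camera axes: x right, y up, looking along -z (the intrinsics and any distortion apply to the point x, -y, -z); pixel columns grow to the right and rows downward; lengths in m; the calibration is good to about 2 mm. A picture is of the moment at which its call begins. There is no depth.
- robot.close_job(): hands the job in, once; it reports no verdict.
The state is a dict: "time": time; "joint_positions": joint angles; "qvel": joint speeds; "joint_torque": joint torques, N m; "tool_pos": TCP position; "ee_rot": TCP orientation; "wrist_force": force on the tool from outside, world axes, zero at the start; "wrist_torque": the same for the moment, N m; "width": finger opening in m.
Only numpy, scipy, OpenCV 4.12 (cv2) and the standard library are available. Lean on these libraries where they do the work, as an engineer would, in place of code of your own. Each camera call takes 0.05 s, during which the arm holds its last target. There are 200 camera calls.

## Working session

There is one attempt and no reset: what is moved stays moved. The work goes in short steps, Python scripts to look and compute and a tool call to move; the robot and the scene stay as the last step left them, time stands still between calls to the robot, and variables do not carry over. Pictures are saved under pics/ and viewed, about 8 in all and at most 12, crops included, and the job is handed in when it is done.

Besides the shell and the picture viewer there is one more tool, called after "Request:" as a command line: name --pt "numbers of a row" for each row, then --argument value for the rest. carry_out: Moves the arm, as the interface text tells. Its arguments: {"type":"object","properties":{"targets":{"type":"array","items":{"type":"array","items":{"type":"number"}}}},"required":["targets"]}

```bash
ls; mkdir -p pics
cat > h.py <<'E'
import numpy as np,cv2
from bench import robot
def snap(n,f):
    s=robot.snapshot(n); cv2.imwrite('pics/'+f+'.png',s['image'][:,:,::-1]); np.savez('pics/'+f+'.npz',**{k:np.array(v) for k,v in s.items()}); return s
def load(f): return np.load('pics/'+f+'.npz')
def ray(s,uv):
    u=cv2.undistortPoints(np.array(uv,float).reshape(-1,1,2),s['camera_matrix'],s['distortion']).reshape(-1,2)
    d=np.c_[u[:,0],-u[:,1],-np.ones(len(u))]@s['pose'][:3,:3].T
    return s['pose'][:3,3],d
def plane(s,uv,z):
    o,d=ray(s,uv); return o+d*((z-o[2])/d[:,2])[:,None]
E
python3 - <<'E'
from h import *
for n in('top','scene'):
    s=snap(n,n+'0'); print(s['pose'].round(3))
print(robot.get_obs())
a=cv2.imread('pics/top0.png')
E
```

```text
pics
[[-9.000e-03  9.920e-01 -1.290e-01  2.890e-01]
 [-1.000e+00 -9.000e-03  2.000e-03 -1.100e-02]
 [ 1.000e-03  1.290e-01  9.920e-01  1.388e+00]
 [ 0.000e+00  0.000e+00  0.000e+00  1.000e+00]]
[[-0.351 -0.502  0.79   1.58 ]
 [ 0.936 -0.186  0.298  0.385]
 [-0.003  0.844  0.536  0.876]
 [ 0.     0.     0.     1.   ]]
{'time': 0.1, 'joint_positions': array([-1.30511424e+00,  8.78981609e-02,  1.37207701e+00, -2.30137175e-05,
        1.68360217e+00, -1.03082028e-01]), 'qvel': array([ 0.00042585, -0.0019801 , -0.00399157,  0.00039365, -0.00135833,
       -0.00195632]), 'joint_torque': array([ 3.30574490e-03, -3.41251409e+01, -3.03300762e+01,  7.21255573e-02,
        3.04177066e-02, -1.06658626e-04]), 'tool_pos': array([ 0.19812326, -0.51255338,  0.20442514]), 'ee_rot': array([-1.6623543 ,  1.56881152,  1.84799991]), 'wrist_force': array([ 0.39879091,  0.53229764, -0.99813883]), 'wrist_torque': array([ 0.01259718, -0.02070055, -0.03077336]), 'width': 0.09403117916248294}
```

View pics/top0.png

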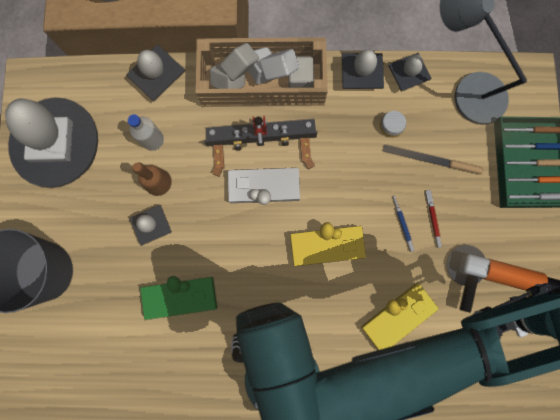

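View pics/scene0.png

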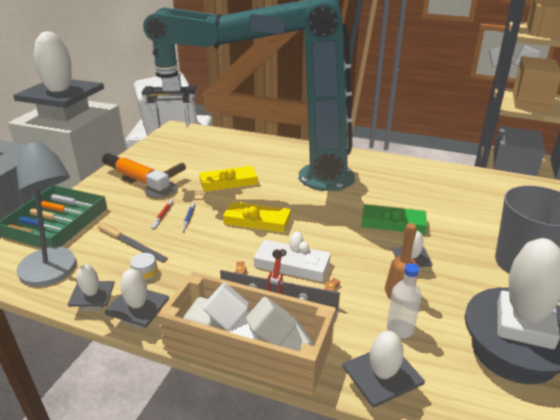

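The white stone is at top (263,186), with the yellow ones at (327,245) and (400,318) and the green one at (178,298) as lookalikes. The jig is at (261,132), with its red arm at (259,125). I'll take one close crop to check the choice.

Run:
```python
from h import *
a=cv2.imread('pics/top0.png')[105:225,190:340]
cv2.imwrite('pics/crop0.png',cv2.resize(a,None,fx=5,fy=5,interpolation=cv2.INTER_CUBIC))
s=load('top0'); im=s['image'].astype(int)
# stone: bright and unsaturated
m=((im.min(2)>120)&(im.max(2)-im.min(2)<40)).astype(np.uint8); 
m[:160]=0;m[215:]=0;m[:,:220]=0;m[:,310:]=0
n,l,st,c=cv2.connectedComponentsWithStats(m); k=1+st[1:,4].argmax(); print(st[k])
cs=max(cv2.findContours((l==k).astype(np.uint8),0,2)[0],key=cv2.contourArea)
r=cv2.minAreaRect(cs); print(r); b=cv2.boxPoints(r); print(b.round(1)); print(plane(s,b,.036).round(4))
# dark bar
m=(im.max(2)<75).astype(np.uint8); m[:110]=0;m[150:]=0;m[:,:200]=0;m[:,325:]=0
ys,xs=np.nonzero(m)
cs=max(cv2.findContours(cv2.morphologyEx(m,cv2.MORPH_CLOSE,np.ones((9,9),np.uint8)),0,2)[0],key=cv2.contourArea)
r=cv2.minAreaRect(cs); b=cv2.boxPoints(r); print(r,b.round(1)); print(plane(s,b,.05).round(4))
```

```text
[ 228  168   72   36 2181]
((263.4407653808594, 185.84140014648438), (34.47801971435547, 71.20458984375), 87.95458984375)
[[227.2 169.9]
 [298.4 167.3]
 [299.6 201.8]
 [228.5 204.3]]
[[ 0.5785  0.149   0.036 ]
 [ 0.5838 -0.0508  0.036 ]
 [ 0.486  -0.053   0.036 ]
 [ 0.4807  0.1449  0.036 ]]
((259.9918212890625, 131.9098358154297), (30.238937377929688, 111.54003143310547), 84.80557250976562) [[203.1 121.9]
 [314.2 111.8]
 [316.9 141.9]
 [205.8 152. ]]
[[ 0.7147  0.2171  0.05  ]
 [ 0.741  -0.0972  0.05  ]
 [ 0.6531 -0.1032  0.05  ]
 [ 0.6272  0.2079  0.05  ]]
```

View pics/crop0.png

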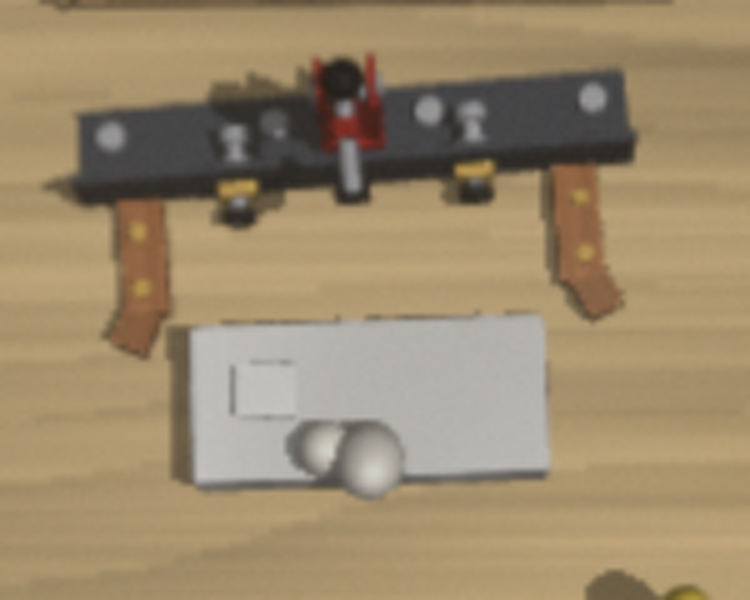

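White stone confirmed, with its carving at the rear (toward the robot). The crop also shows the jig angle, the two stops (brass), and the raised arm with its black knob at crop (342,78).

Run:
```python
from h import *
s=load('top0')
P=lambda c,z: plane(s,np.array(c,float)/5+[190,105]-.4,z)
J0=P([(80,203),(632,162)],0);J1=P([(80,180),(632,138)],.05)
for J in(J0,J1):
    d=J[0]-J[1]; print('jig',J.round(4).tolist(),J.mean(0).round(4),np.linalg.norm(d),'yaw',np.arctan2(-d[0],d[1]))
S=P([(195,484),(190,327),(543,315),(548,472)],.036)
print(S.round(4).tolist(),S.mean(0)); 
d=S[1]-S[2];print(np.linalg.norm(d),np.arctan2(-d[0],d[1])); d=S[0]-S[3];print(np.linalg.norm(d),np.arctan2(-d[0],d[1]));print(np.linalg.norm(S[0]-S[1]),np.linalg.norm(S[3]-S[2]))
yaw=np.mean([np.arctan2(-(J[0]-J[1])[0],(J[0]-J[1])[1]) for J in (J0,J1)])
o=(J0.mean(0)+J1.mean(0))/2;c,sn=np.cos(yaw),np.sin(yaw);R=np.array([[c,-sn],[sn,c]])
print('yaw',yaw,'o',o); print('stone in jig',((S-o)[:,:2]@R).round(4).tolist(),((S.mean(0)-o)[:2]@R))
print('stops', ((P([(238,188),(474,168)],.03)-o)[:,:2]@R).round(4))
print('yellow', plane(s,[(290,236),(327,222)],.036),plane(s,[(327,222)],.06))
```

```text
jig [[0.6602, 0.217, 0.0], [0.6815, -0.1043, 0.0]] [0.6708 0.0564 0.    ] 0.322057620799542 yaw 0.06602972891851298
jig [[0.6601, 0.209, 0.05], [0.6812, -0.1012, 0.05]] [0.6707 0.0539 0.05  ] 0.3109687470199121 yaw 0.06794375125411711
[[0.489, 0.1446, 0.036], [0.5782, 0.148, 0.036], [0.5831, -0.0502, 0.036], [0.4939, -0.0519, 0.036]] [0.53604181 0.04764016 0.036     ]
0.198343490095026 0.024837865767261054
0.1965656832091137 0.02500097759789576
0.0892206003830797 0.08918247186297318
yaw 0.06698674008631506 o [0.67076943 0.05514133 0.025     ]
stone in jig [[-0.1754, 0.1015], [-0.0862, 0.0989], [-0.0945, -0.0993], [-0.1836, -0.0949]] [-0.13492756  0.00153387]
stops [[-0.0064  0.0675]
 [-0.0051 -0.0672]]
yellow [[ 0.39107755 -0.02519866  0.036     ]
 [ 0.42888261 -0.12797569  0.036     ]] [[ 0.42639367 -0.12589221  0.06      ]]
```

```bash
cat >> h.py <<'E'
from scipy.spatial.transform import Rotation as Ro
YAW=.067; O=np.array([.6708,.0551])
J=np.array([[np.cos(YAW),-np.sin(YAW)],[np.sin(YAW),np.cos(YAW)]])
def j2w(x,y,z): return np.r_[O+J@[x,y],z]
def w2j(p): return np.r_[J.T@(np.array(p[:2])-O),p[2:]]
def go(p,o=None):
    o=o or robot.get_obs(); R=Ro.from_euler('xyz',o['ee_rot']).as_matrix()
    a=np.arctan2(R[1,1],R[0,1])  # heading of tool y
    t=(a-(YAW+np.pi/2)+np.pi/2)%np.pi-np.pi/2  # tool x is down: +turn lowers heading
    print('tool jig',w2j(o['tool_pos']).round(4),'shift cm',(R.T@(np.array(p)-o['tool_pos'])*100).round(2),'turn deg',np.degrees(t).round(2)); return R
E
python3 - <<'E'
from h import *
R=go(j2w(-.222,-.066,.206)); print(R.round(3))
E
```

```text
tool jig [-0.5096 -0.5347  0.2044] shift cm [ -0.08 -36.21 -41.39] turn deg 17.29
[[-0.001  0.36  -0.933]
 [ 0.002 -0.933 -0.36 ]
 [-1.    -0.002 -0.   ]]
```

Request:
carry_out --pt "1 0 -2 -2.3 0" --pt "1 0 -3 -3.4 0" --pt "1 0 -3 -3.4 0" --pt "1 0 -3 -3.4 0" --pt "1 0 -3 -3.4 0" --pt "1 0 -3 -3.4 0" --pt "1 0 -3 -3.4 0" --pt "1 0 -3 -3.4 0" --pt "1 0 -3 -3.4 0" --pt "1 0 -3 -3.4 0" --pt "1 0 -3 -3.4 0" --pt "1 0 -3 -3.4 0" --pt "1 0 -1.2 -1.7 0" --pt "1 0 0 0 6" --pt "1 0 0 0 6" --pt "1 0 0 0 5.3" --pt "1 0 0 0 0"

```text
time: 1.8
tool_pos: [0.4537, -0.0259, 0.2049]
ee_rot: [-0.136, 1.57, 3.073]
wrist_force: [0.5, 0.4, 0.8]
width: 0.0006
```

Run:
```python
from h import *
o=robot.get_obs();R=go(j2w(-.222,-.066,.014)); print(R.round(3),o['time'],o['wrist_force'],o['width'])
snap('top','top1');snap('wrist','w1')
a=cv2.imread('pics/top1.png');b=cv2.imread('pics/w1.png')
cv2.imwrite('pics/v1.png',np.hstack([cv2.resize(a[90:300,170:380],(400,400)),cv2.resize(b,(400,400))]))
```

```text
tool jig [-0.2221 -0.0663  0.2049] shift cm [19.09 -0.03 -0.03] turn deg 0.02
[[-0.001  0.067 -0.998]
 [ 0.    -0.998 -0.067]
 [-1.    -0.     0.001]] 1.8 [0.48992986 0.37197869 0.76327712] 0.0006079153919587158
```

View pics/v1.png

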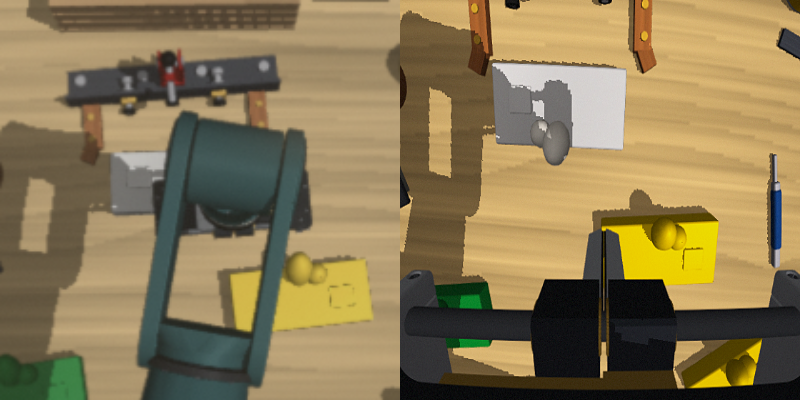

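Run:
```python
from h import *
s=load('w1'); f=lambda l:[((u-400)*1.4,v*1.05) for u,v in l]
S=plane(s,f([(497,136),(493,60),(625,69),(622,149)]),.036);print([w2j(p).round(4) for p in S])
Y=plane(s,f([(602,222),(717,212)]),.036);print(Y.round(3))
```

```text
[array([-0.1648,  0.0997,  0.036 ]), array([-0.0821,  0.0966,  0.036 ]), array([-0.0929, -0.097 ,  0.036 ]), array([-0.1802, -0.0946,  0.036 ])]
[[ 0.405 -0.026  0.036]
 [ 0.431 -0.217  0.036]]
```

Request:
carry_out --pt "1 4 0 0 0" --pt "1 5 0 0 0" --pt "1 5 0 0 0" --pt "1 3.5 0 0 0" --pt "1 1.6 0 0 0" --pt "1 0 0 0 0" --pt "1 0 0 0 0"

```text
time: 2.6
tool_pos: [0.4542, -0.0263, 0.0149]
ee_rot: [2.856, 1.57, -0.218]
wrist_force: [-0.4, -0.7, 1.0]
width: 0.0006
```

Request:
carry_out --pt "1 0.6 0 -1 0" --pt "1 0 0 -1 0" --pt "1 0 0 -0.6 0" --pt "1 0 0 -0.3 0" --pt "1 0 0 -0.2 0" --pt "1 0 0 -0.2 0" --pt "1 0 0 -0.2 0" --pt "1 0 0 -0.2 0"

```text
time: 3.4
tool_pos: [0.4872, -0.0243, 0.0083]
ee_rot: [0.101, 1.562, -2.973]
wrist_force: [-8.6, -2.7, 6.8]
width: 0.0005
```

```bash
cat > st.py <<'E'
from h import *
o=robot.get_obs(); f=o['wrist_force']; print('t',o['time'],'jig',w2j(o['tool_pos']).round(4),'F jig',(J.T@f[:2]).round(2),f[2].round(2))
E
python3 st.py
```

```text
t 3.4 jig [-0.1885 -0.0669  0.0083] F jig [-8.71 -2.13] 6.76
```

Request:
carry_out --pt "1 0 0 -0.3 0" --pt "1 0 0 -0.3 0" --pt "1 0 0 -0.3 0" --pt "1 0 0 -0.3 0" --pt "1 0 0 -0.2 0" --pt "1 0 0 0 0"

```text
time: 4.0
tool_pos: [0.5012, -0.0246, 0.0082]
ee_rot: [0.35, 1.562, -2.724]
wrist_force: [-9.7, -4.2, 7.1]
width: 0.0
```

```bash
python3 st.py
python3 - <<'E'
from h import *
s=snap('wrist','w2')
E
```

```text
t 4.0 jig [-0.1746 -0.0682  0.0082] F jig [-9.98 -3.49] 7.11
```

View pics/w2.png

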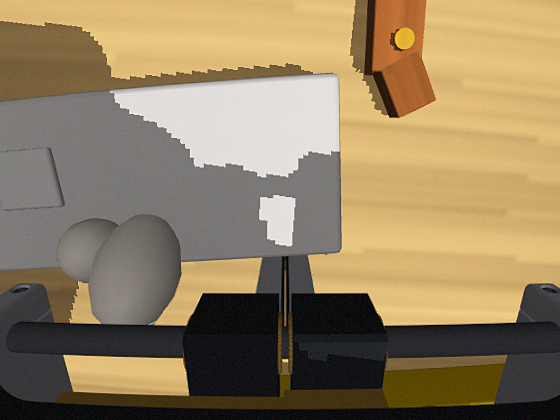

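The finger is on the rear right face and the stone is moving, with the wrist picture showing its front edge from (112,92) to (338,74). Next I'll read the stone's yaw from that edge.

Run:
```python
from h import *
s=load('w2')
S=np.array([w2j(p) for p in plane(s,[(112,92),(338,74),(340,255),(20,269)],.036)]);print(S.round(4))
for a,b in((0,1),(3,2)):
    d=S[a]-S[b];print('yaw rel',np.arctan2(-d[0],d[1]))
```

```text
[[-0.0811  0.0129  0.036 ]
 [-0.074  -0.0915  0.036 ]
 [-0.163  -0.0966  0.036 ]
 [-0.1724  0.0804  0.036 ]]
yaw rel 0.06738457833151772
yaw rel 0.05302082826062402
```

Request:
carry_out --pt "1 0 0 1.0 0" --pt "1 0 0 2.0 0" --pt "1 0 0 1.5 0" --pt "1 0 -3 0 0" --pt "1 0 -4 0 0" --pt "1 0 -4 0 0" --pt "1 0 -2.2 0 0" --pt "1 0 0 0 0"

```text
time: 4.85
tool_pos: [0.4507, 0.1084, 0.0086]
ee_rot: [-2.309, 1.569, 0.903]
wrist_force: [0.6, -0.8, -0.1]
width: 0.0004
```

```bash
python3 st.py
```

```text
t 4.85 jig [-0.216   0.0679  0.0086] F jig [ 0.58 -0.84] -0.09
```

Request:
carry_out --pt "1 0 0 -1.5 0" --pt "1 0 0 -1.2 0" --pt "1 0 0 -0.3 0" --pt "1 0 0 -0.2 0" --pt "1 0 0 -0.2 0" --pt "1 0 0 -0.2 0" --pt "1 0 0 -0.2 0" --pt "1 0 0 -0.3 0" --pt "1 0 0 -0.3 0" --pt "1 0 0 -0.3 0" --pt "1 0 0 -0.3 0" --pt "1 0 0 0 0"

```text
time: 6.05
tool_pos: [0.4964, 0.1106, 0.008]
ee_rot: [-0.289, 1.56, 2.919]
wrist_force: [-10.1, 3.3, 7.4]
width: 0.0006
```

```bash
python3 st.py; python3 -c "
from h import *
s=snap('wrist','w3')"
```

```text
t 6.05 jig [-0.1703  0.067   0.008 ] F jig [-9.9   3.97] 7.41
```

View pics/w3.png

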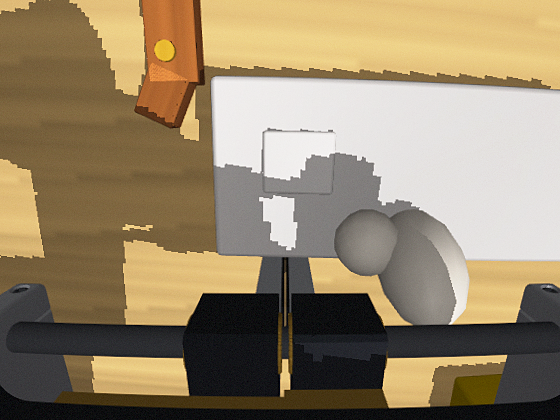

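Run:
```python
from h import *
s=load('w3')
S=np.array([w2j(p) for p in plane(s,[(213,79),(556,90),(218,255),(520,261)],.036)]);print(S.round(4))
for a,b in((0,1),(2,3)):
    d=S[a]-S[b];print('yaw rel',np.arctan2(-d[0],d[1]))
```

```text
[[-0.0719  0.1002  0.036 ]
 [-0.0744 -0.0611  0.036 ]
 [-0.1587  0.1029  0.036 ]
 [-0.1629 -0.0612  0.036 ]]
yaw rel -0.01584704278862893
yaw rel -0.025512573694826433
```

Request:
carry_out --pt "1 0 0 1.0 0" --pt "1 0 0 2.0 0" --pt "1 0 0 1.5 0" --pt "1 0 3 0 0" --pt "1 0 4 0 0" --pt "1 0 4 0 0" --pt "1 0 2.3 0 0" --pt "1 0 0 0 0"

```text
time: 6.9
tool_pos: [0.4652, -0.0291, 0.0087]
ee_rot: [2.29, 1.569, -0.789]
wrist_force: [0.2, 0.4, 0.3]
width: 0.0002
```

```bash
python3 st.py
```

```text
t 6.9 jig [-0.2108 -0.0702  0.0087] F jig [0.24 0.35] 0.26
```

Request:
carry_out --pt "1 0 -0.3 -1.5 0" --pt "1 0 0 -1.5 0" --pt "1 0 0 -0.6 0" --pt "1 0 0 -0.3 0" --pt "1 0 0 -0.2 0" --pt "1 0 0 -0.2 0" --pt "1 0 0 -0.2 0" --pt "1 0 0 -0.3 0" --pt "1 0 0 -0.3 0" --pt "1 0 0 -0.3 0" --pt "1 0 0 0 0"

```text
time: 8.0
tool_pos: [0.5146, -0.0209, 0.008]
ee_rot: [0.278, 1.561, -2.796]
wrist_force: [-8.7, -5.0, 6.0]
width: 0.0003
```

```bash
python3 st.py
```

```text
t 8.0 jig [-0.161  -0.0654  0.008 ] F jig [-9.   -4.46] 6.02
```

Request:
carry_out --pt "1 0 0 1.0 0" --pt "1 0 0 2.0 0" --pt "1 0 0 1.5 0" --pt "1 0 -3 0 0" --pt "1 0 -4 0 0" --pt "1 0 -4 0 0" --pt "1 0 -2.4 0 0" --pt "1 0 0 0 0" --pt "1 0 0 -1.5 0" --pt "1 0 0 -1 0" --pt "1 0 0 -0.4 0" --pt "1 0 0 -0.2 0" --pt "1 0 0 -0.2 0" --pt "1 0 0 -0.2 0"

```text
time: 9.4
tool_pos: [0.4976, 0.1125, 0.0082]
ee_rot: [0.131, 1.565, -2.944]
wrist_force: [-8.5, -2.2, 7.1]
width: 0.0011
```

```bash
python3 st.py
```

```text
t 9.4 jig [-0.169   0.0689  0.0082] F jig [-8.64 -1.6 ] 7.11
```

Request:
carry_out --pt "1 0 0 -0.3 0" --pt "1 0 0 -0.3 0" --pt "1 0 0 -0.3 0" --pt "1 0 0 -0.3 0" --pt "1 0 0 -0.3 0" --pt "1 0 0 -0.3 0" --pt "1 0 0 0 0"

```text
time: 10.1
tool_pos: [0.5133, 0.116, 0.0081]
ee_rot: [-0.339, 1.561, 2.869]
wrist_force: [-10.1, 4.4, 7.1]
width: 0.0005
```

```bash
python3 st.py
```

```text
t 10.1 jig [-0.1531  0.0713  0.0081] F jig [-9.75  5.06] 7.12
```

Request:
carry_out --pt "1 0 0 1.0 0" --pt "1 0 0 2.0 0" --pt "1 0 0 1.5 0" --pt "1 0 3 0 0" --pt "1 0 4 0 0" --pt "1 0 4 0 0" --pt "1 0 2.4 0 0" --pt "1 0 0 0 0" --pt "1 0 0 -1.5 0" --pt "1 0 0 -1 0" --pt "1 0 0 -0.4 0" --pt "1 0 0 -0.2 0" --pt "1 0 0 -0.2 0" --pt "1 0 0 -0.2 0"

```text
time: 11.5
tool_pos: [0.5159, -0.0195, 0.0083]
ee_rot: [-0.095, 1.569, 3.114]
wrist_force: [-4.7, -0.6, 3.2]
width: 0.0002
```

```bash
python3 st.py
```

```text
t 11.5 jig [-0.1595 -0.0641  0.0083] F jig [-4.68 -0.32] 3.2
```

Request:
carry_out --pt "1 0 0 -0.3 0" --pt "1 0 0 -0.3 0" --pt "1 0 0 -0.3 0" --pt "1 0 0 -0.3 0" --pt "1 0 0 -0.3 0" --pt "1 0 0 -0.2 0" --pt "1 0 0 0 0"

```text
time: 12.2
tool_pos: [0.5298, -0.0206, 0.0083]
ee_rot: [0.32, 1.561, -2.755]
wrist_force: [-10.4, -4.6, 6.0]
width: 0.0001
```

```bash
python3 st.py
```

```text
t 12.2 jig [-0.1457 -0.0661  0.0083] F jig [-10.7  -3.9] 5.97
```

Request:
carry_out --pt "1 0 0 1.0 0" --pt "1 0 0 2.0 0" --pt "1 0 0 1.5 0" --pt "1 0 -3 0 0" --pt "1 0 -4 0 0" --pt "1 0 -4 0 0" --pt "1 0 -2.2 0 0" --pt "1 0 0 0 0" --pt "1 0 0 -1.5 0" --pt "1 0 0 -1 0" --pt "1 0 0 -0.5 0" --pt "1 0 0 -0.2 0" --pt "1 0 0 -0.2 0" --pt "1 0 0 -0.2 0"

```text
time: 13.6
tool_pos: [0.5149, 0.1118, 0.0082]
ee_rot: [0.147, 1.568, -2.928]
wrist_force: [-4.0, -0.5, 3.4]
width: 0.0004
```

```bash
python3 st.py; python3 -c "
from h import *
s=snap('wrist','w4');s=snap('scene','s4')
a=cv2.imread('pics/s4.png')[180:330,180:400]
cv2.imwrite('pics/v4.png',np.hstack([cv2.resize(cv2.imread('pics/w4.png'),(400,300)),cv2.resize(a,(400,300))]))"
```

```text
t 13.6 jig [-0.1517  0.067   0.0082] F jig [-4.06 -0.23] 3.38
```

View pics/v4.png

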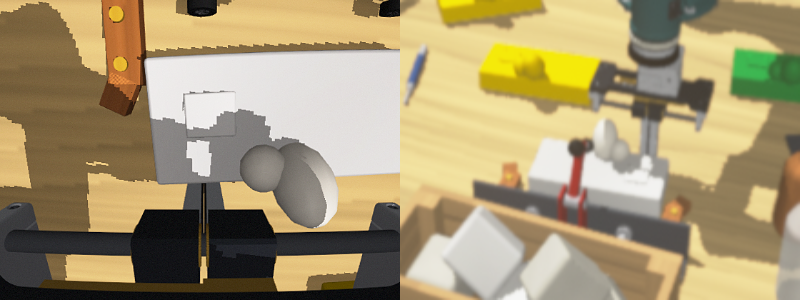

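Run:
```python
from h import *
s=load('w4')
S=np.array([w2j(p) for p in plane(s,np.array([(147,58),(396,49),(160,183),(345,177)])*1.4,.036)]);print(S.round(4))
for a,b in((0,1),(2,3)):
    d=S[a]-S[b];print('yaw rel',np.arctan2(-d[0],d[1]))
print(w2j(plane(s,[(144*1.4,50*1.4)],.016)[0]))
```

```text
[[-0.0543  0.1038  0.036 ]
 [-0.0463 -0.0595  0.036 ]
 [-0.1411  0.0999  0.036 ]
 [-0.1368 -0.0388  0.036 ]]
yaw rel 0.04855894746732246
yaw rel 0.03081709534162365
[-0.04644148  0.11045354  0.016     ]
```

Request:
carry_out --pt "1 0 0 -0.3 0" --pt "1 0 0 -0.3 0" --pt "1 0 0 -0.3 0" --pt "1 0 0 -0.3 0" --pt "1 0 0 -0.3 0" --pt "1 0 0 -0.2 0" --pt "1 0 0 0 0"

```text
time: 14.4
tool_pos: [0.5285, 0.1151, 0.0082]
ee_rot: [-0.336, 1.561, 2.872]
wrist_force: [-11.5, 3.1, 6.7]
width: 0.0006
```

```bash
python3 st.py
```

```text
t 14.4 jig [-0.1379  0.0694  0.0082] F jig [-11.24   3.9 ] 6.66
```

Request:
carry_out --pt "1 0 0 1.0 0" --pt "1 0 0 2.0 0" --pt "1 0 0 1.5 0" --pt "1 0 3 0 0" --pt "1 0 4 0 0" --pt "1 0 4 0 0" --pt "1 0 2.4 0 0" --pt "1 0 0 0 0" --pt "1 0 0 -1.5 0" --pt "1 0 0 -1.3 0" --pt "1 0 0 -0.4 0" --pt "1 0 0 -0.2 0" --pt "1 0 0 -0.2 0" --pt "1 0 0 -0.3 0" --pt "1 0 0 -0.3 0" --pt "1 0 0 -0.3 0" --pt "1 0 0 -0.2 0" --pt "1 0 0 0 0"

```text
time: 16.2
tool_pos: [0.5398, -0.0214, 0.0083]
ee_rot: [0.277, 1.562, -2.798]
wrist_force: [-10.6, -4.0, 6.5]
width: 0.0008
```

```bash
python3 st.py
```

```text
t 16.2 jig [-0.1358 -0.0676  0.0083] F jig [-10.85  -3.27] 6.54
```

Request:
carry_out --pt "1 0 0 -0.3 0" --pt "1 0 0 -0.3 0" --pt "1 0 0 0 0" --pt "1 0 0 1.0 0" --pt "1 0 0 2.0 0" --pt "1 0 0 1.5 0" --pt "1 0 -3 0 0" --pt "1 0 -4 0 0" --pt "1 0 -4 0 0" --pt "1 0 -2.3 0 0" --pt "1 0 0 0 0" --pt "1 0 0 -1.5 0" --pt "1 0 0 -1.2 0" --pt "1 0 0 -0.4 0" --pt "1 0 0 -0.2 0" --pt "1 0 0 -0.2 0" --pt "1 0 0 -0.2 0" --pt "1 0 0 0 0"

```text
time: 18.0
tool_pos: [0.5301, 0.1116, 0.0082]
ee_rot: [0.167, 1.564, -2.908]
wrist_force: [-6.4, -3.0, 5.4]
width: 0.0003
```

```bash
python3 st.py
```

```text
t 18.0 jig [-0.1366  0.0658  0.0082] F jig [-6.61 -2.56] 5.36
```

Request:
carry_out --pt "1 0 0 -0.3 0" --pt "1 0 0 -0.3 0" --pt "1 0 0 -0.3 0" --pt "1 0 0 -0.1 0" --pt "1 0 0 -0.1 0"

```text
time: 18.5
tool_pos: [0.5387, 0.1142, 0.0082]
ee_rot: [-0.212, 1.559, 2.997]
wrist_force: [-12.9, 3.1, 9.0]
width: 0.0003
```

```bash
python3 st.py
```

```text
t 18.5 jig [-0.1279  0.0678  0.0082] F jig [-12.68   3.94] 8.99
```

Request:
carry_out --pt "1 0 0 1.0 0" --pt "1 0 0 2.0 0" --pt "1 0 0 1.5 0" --pt "1 0 3 0 0" --pt "1 0 4 0 0" --pt "1 0 4 0 0" --pt "1 0 2.2 0 0" --pt "1 0 0 0 0" --pt "1 0 0 -1.5 0" --pt "1 0 0 -1.2 0" --pt "1 0 0 -0.4 0" --pt "1 0 0 -0.2 0" --pt "1 0 0 -0.2 0" --pt "1 0 0 -0.2 0" --pt "1 0 0 -0.2 0" --pt "1 0 0 -0.2 0"

```text
time: 20.1
tool_pos: [0.5464, -0.0187, 0.0084]
ee_rot: [-0.048, 1.565, -3.122]
wrist_force: [-9.7, -0.3, 7.0]
width: 0.0005
```

```bash
python3 st.py
```

```text
t 20.1 jig [-0.1291 -0.0654  0.0084] F jig [-9.67  0.37] 6.99
```

Request:
carry_out --pt "1 0 0 -0.2 0" --pt "1 0 0 -0.2 0" --pt "1 0 0 -0.2 0" --pt "1 0 0 0 0"

```text
time: 20.5
tool_pos: [0.5509, -0.0196, 0.0084]
ee_rot: [0.182, 1.562, -2.893]
wrist_force: [-9.8, -1.8, 7.5]
width: 0.0009
```

Request:
carry_out --pt "1 0 0 -0.1 0" --pt "1 0 0 -0.1 0" --pt "1 0 0 0 0"

```text
time: 20.8
tool_pos: [0.5526, -0.0197, 0.0084]
ee_rot: [0.212, 1.561, -2.862]
wrist_force: [-10.4, -3.3, 7.1]
width: 0.0004
```

```bash
python3 st.py
```

```text
t 20.8 jig [-0.123  -0.0667  0.0084] F jig [-10.64  -2.63] 7.15
```

Request:
carry_out --pt "1 0 0 1.0 0" --pt "1 0 0 2.0 0" --pt "1 0 0 1.5 0" --pt "1 0 -3 0 0" --pt "1 0 -4 0 0" --pt "1 0 -4 0 0" --pt "1 0 -2.2 0 0" --pt "1 0 0 0 0" --pt "1 0 0 -1.5 0" --pt "1 0 0 -1.2 0" --pt "1 0 0 -0.6 0" --pt "1 0 0 -0.2 0" --pt "1 0 0 -0.2 0" --pt "1 0 0 -0.2 0" --pt "1 0 0 0 0"

```text
time: 22.3
tool_pos: [0.5394, 0.1122, 0.0082]
ee_rot: [0.195, 1.565, -2.88]
wrist_force: [-5.3, -1.9, 5.7]
width: 0.0006
```

Request:
carry_out --pt "1 0 0 -0.1 0" --pt "1 0 0 -0.1 0" --pt "1 0 0 -0.1 0" --pt "1 0 0 0 0"

```text
time: 22.7
tool_pos: [0.541, 0.113, 0.0083]
ee_rot: [0.018, 1.563, -3.056]
wrist_force: [-8.7, -0.7, 7.7]
width: 0.0007
```

Request:
carry_out --pt "1 0 0 -0.1 0" --pt "1 0 0 -0.1 0" --pt "1 0 0 -0.1 0" --pt "1 0 0 0 0"

```text
time: 23.1
tool_pos: [0.5434, 0.1138, 0.0083]
ee_rot: [-0.116, 1.561, 3.093]
wrist_force: [-10.4, 0.8, 8.2]
width: 0.0002
```

```bash
python3 st.py
```

```text
t 23.1 jig [-0.1232  0.0671  0.0083] F jig [-10.35   1.49] 8.24
```

Request:
carry_out --pt "1 0 0 -0.1 0" --pt "1 0 0 -0.1 0" --pt "1 0 0 0 0"

```text
time: 23.4
tool_pos: [0.5439, 0.114, 0.0082]
ee_rot: [-0.091, 1.558, 3.118]
wrist_force: [-14.9, -0.4, 11.4]
width: 0.0005
```

Request:
carry_out --pt "1 0 0 -0.1 0" --pt "1 0 0 -0.1 0" --pt "1 0 0 0 0"

```text
time: 23.7
tool_pos: [0.5438, 0.114, 0.0083]
ee_rot: [-0.057, 1.553, -3.131]
wrist_force: [-20.3, 0.1, 14.6]
width: 0.0003
```

Request:
carry_out --pt "1 0 0 -0.1 0" --pt "1 0 0 0 0"

```text
time: 23.9
tool_pos: [0.5438, 0.114, 0.0083]
ee_rot: [-0.045, 1.551, -3.119]
wrist_force: [-22.6, -0.3, 17.7]
width: 0.0009
```

Left force rose from 10 to 22 N with no motion, so I'm stopping here. I'll look at the front before pushing any further.

```bash
python3 -c "
from h import *
s=snap('wrist','w5');t=snap('top','t5')
a=cv2.imread('pics/t5.png')[105:225,190:340]
cv2.imwrite('pics/v5.png',np.hstack([cv2.resize(cv2.imread('pics/w5.png')[:300],(450,241*450//450)),cv2.resize(a,(350,241),interpolation=2)]))"; python3 st.py
```

```text
t 24.0 jig [-0.1227  0.0673  0.0083] F jig [-21.47   1.42] 16.44
```

View pics/v5.png

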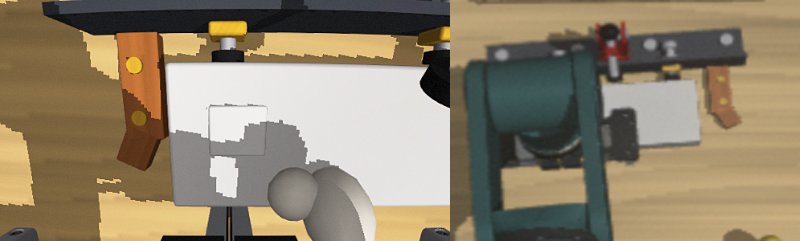

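Request:
carry_out --pt "1 0 0 0.5 0" --pt "1 0 0 0.8 0" --pt "1 0 0 2.0 0" --pt "1 0 0 1.7 0" --pt "1 0 3 0 0" --pt "1 0 4 0 0" --pt "1 0 4 0 0" --pt "1 0 2.3 0 0" --pt "1 0 0 0 0" --pt "1 0 0 -1.5 0" --pt "1 0 0 -1.4 0" --pt "1 0 0 -0.6 0" --pt "1 0 0 -0.3 0" --pt "1 0 0 -0.2 0" --pt "1 0 0 -0.2 0" --pt "1 0 0 0 0"

```text
time: 25.6
tool_pos: [0.5527, -0.019, 0.0083]
ee_rot: [-0.27, 1.569, 2.938]
wrist_force: [-2.6, 0.2, 1.7]
width: 0.0006
```

Request:
carry_out --pt "1 0 0 -0.1 0" --pt "1 0 0 -0.1 0" --pt "1 0 0 -0.1 0" --pt "1 0 0 0 0"

```text
time: 26.0
tool_pos: [0.5535, -0.0193, 0.0083]
ee_rot: [-0.036, 1.564, -3.111]
wrist_force: [-8.6, -0.2, 6.7]
width: 0.0009
```

Request:
carry_out --pt "1 0 0 -0.1 0" --pt "1 0 0 -0.1 0" --pt "1 0 0 -0.1 0" --pt "1 0 0 0 0"

```text
time: 26.4
tool_pos: [0.5557, -0.0199, 0.0083]
ee_rot: [0.112, 1.562, -2.963]
wrist_force: [-10.9, -1.0, 6.9]
width: 0.0004
```

```bash
python3 st.py
```

```text
t 26.4 jig [-0.1198 -0.0671  0.0083] F jig [-10.9   -0.27] 6.93
```

Right side is still sliding freely. I'll keep feeling forward.

Request:
carry_out --pt "1 0 0 -0.1 0" --pt "1 0 0 -0.1 0" --pt "1 0 0 0 0"

```text
time: 26.7
tool_pos: [0.556, -0.02, 0.0083]
ee_rot: [0.087, 1.558, -2.987]
wrist_force: [-14.4, -2.2, 10.4]
width: 0.0003
```

Request:
carry_out --pt "1 0 0 -0.1 0" --pt "1 0 0 -0.1 0" --pt "1 0 0 0 0"

```text
time: 27.0
tool_pos: [0.5561, -0.02, 0.0083]
ee_rot: [0.063, 1.553, -3.012]
wrist_force: [-19.0, -2.4, 14.8]
width: 0.0003
```

Request:
carry_out --pt "1 0 0 -0.1 0" --pt "1 0 0 0 0"

```text
time: 27.2
tool_pos: [0.556, -0.02, 0.0084]
ee_rot: [0.056, 1.551, -3.018]
wrist_force: [-22.0, -3.3, 16.3]
width: 0.0003
```

Request:
carry_out --pt "1 -0.1 0 0 0" --pt "1 -0.1 0 0 0" --pt "1 0 0 0 0"

```text
time: 27.5
tool_pos: [0.556, -0.02, 0.0084]
ee_rot: [0.047, 1.551, -3.028]
wrist_force: [-17.5, -3.2, 8.3]
width: 0.0007
```

```bash
python3 st.py
```

```text
t 27.5 jig [-0.1196 -0.0672  0.0084] F jig [-17.63  -2.07] 8.27
```

Request:
carry_out --pt "1 -0.1 0 -0.1 0" --pt "1 -0.1 0 -0.1 0" --pt "1 0 0 0 0"

```text
time: 27.8
tool_pos: [0.5559, -0.02, 0.0085]
ee_rot: [0.031, 1.546, -3.043]
wrist_force: [-19.8, -4.8, 3.8]
width: 0.0002
```

Request:
carry_out --pt "1 -0.1 0 -0.1 0" --pt "1 0 0 -0.1 0" --pt "1 0 0 0 0"

```text
time: 28.1
tool_pos: [0.5559, -0.02, 0.0086]
ee_rot: [0.021, 1.541, -3.053]
wrist_force: [-23.8, -4.7, 3.4]
width: 0.0005
```

```bash
python3 st.py
```

```text
t 28.1 jig [-0.1196 -0.0672  0.0086] F jig [-24.05  -3.09] 3.38
```

Request:
carry_out --pt "1 0.2 0 0.6 0" --pt "1 0.3 0 0.8 0" --pt "1 0 0 2.0 0" --pt "1 0 0 1.8 0" --pt "1 0 -3 0 0" --pt "1 0 -4 0 0" --pt "1 0 -4 0 0" --pt "1 0 -2.3 0 0" --pt "1 0 0 0 0" --pt "1 0 0 -1.5 0" --pt "1 0 0 -1.4 0" --pt "1 0 0 -0.6 0" --pt "1 0 0 -0.3 0" --pt "1 0 0 -0.2 0" --pt "1 0 0 0 0"

```text
time: 29.6
tool_pos: [0.544, 0.1122, 0.0083]
ee_rot: [0.103, 1.562, -2.972]
wrist_force: [-9.8, -0.9, 8.4]
width: 0.0005
```

```bash
python3 st.py
```

```text
t 29.6 jig [-0.1227  0.0655  0.0083] F jig [-9.83 -0.21] 8.37
```

Request:
carry_out --pt "1 0 0 -0.1 0" --pt "1 0 0 -0.1 0" --pt "1 0 0 0 0"

```text
time: 29.9
tool_pos: [0.544, 0.1122, 0.0083]
ee_rot: [0.086, 1.558, -2.988]
wrist_force: [-15.1, -2.1, 12.1]
width: 0.0005
```

```bash
python3 st.py
```

```text
t 29.9 jig [-0.1227  0.0655  0.0083] F jig [-15.21  -1.1 ] 12.1
```

Request:
carry_out --pt "1 -0.1 0 -0.1 0" --pt "1 -0.1 0 -0.1 0" --pt "1 -0.1 0 -0.1 0" --pt "1 0 0 0 0"

```text
time: 30.3
tool_pos: [0.5439, 0.1123, 0.0084]
ee_rot: [0.058, 1.55, -3.017]
wrist_force: [-16.6, -2.2, 5.0]
width: 0.0003
```

```bash
python3 st.py
```

```text
t 30.3 jig [-0.1228  0.0655  0.0084] F jig [-16.74  -1.11] 5.0
```

Request:
carry_out --pt "1 0 0 -0.1 0" --pt "1 0 0 -0.1 0" --pt "1 0 0 0 0" --pt "1 0.2 0 0.6 0" --pt "1 0 0 0.8 0" --pt "1 0 0 2.0 0" --pt "1 0 0 2.2 0" --pt "1 -3 0 0 0" --pt "1 -4.5 0 0 0" --pt "1 -4.5 0 0 0" --pt "1 -4.5 0 0 0" --pt "1 -3 0 0 0" --pt "1 0 0 0 0"

```text
time: 31.6
tool_pos: [0.5022, 0.1101, 0.2111]
ee_rot: [-3.114, 1.557, 0.094]
wrist_force: [0.9, -0.1, 0.2]
width: 0.0004
```

```bash
python3 st.py
python3 - <<'E'
from h import *
from scipy.optimize import minimize_scalar
def knob(a): 
    r=np.hypot(68,24)/1e3; t=a+np.arctan2(24,68); return j2w(.034-r*np.cos(t),0,.078+r*np.sin(t))
def proj(s,p):
    q=(np.linalg.inv(s['pose'])@np.r_[p,1])[:3]*[1,-1,-1]
    return cv2.projectPoints(q.reshape(1,3),np.zeros(3),np.zeros(3),s['camera_matrix'],s['distortion'])[0].ravel()
t,sc=load('top0'),load('scene0')
for a in (.8,.9,1,1.1,1.2,1.3): print(a,knob(a).round(3),proj(t,knob(a)).round(1),proj(sc,knob(a)).round(1))
snap('wrist','w6');snap('scene','s6')
a=cv2.imread('pics/scene0.png')[235:320,215:345]
cv2.imwrite('pics/v6.png',np.hstack([cv2.resize(a,(459,300),interpolation=2),cv2.resize(cv2.imread('pics/w6.png'),(340,300))]))
E
```

```text
t 31.6 jig [-0.1646  0.0662  0.2111] F jig [ 0.89 -0.2 ] 0.17
0.8 [0.675 0.055 0.144] [258.5 125. ] [278.2 251.4]
0.9 [0.681 0.056 0.146] [258.3 122.2] [277.4 252.1]
1 [0.688 0.056 0.148] [258.1 119.5] [276.6 253.1]
1.1 [0.695 0.057 0.149] [257.9 116.7] [275.8 254.4]
1.2 [0.702 0.057 0.15 ] [257.7 114. ] [275. 256.]
1.3 [0.71  0.058 0.15 ] [257.5 111.4] [274.1 257.8]
```

View pics/v6.png

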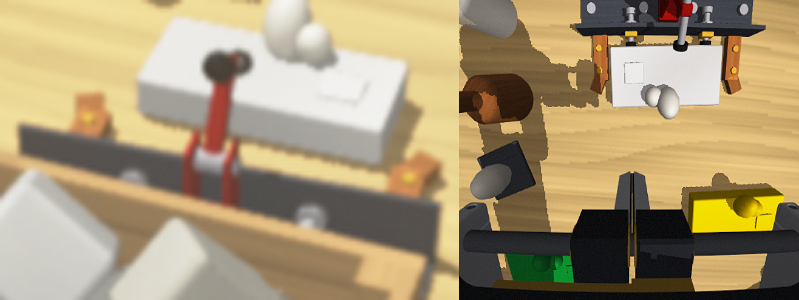

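Request:
carry_out --pt "0.4 0 1 -2.5 0" --pt "0.4 0 1.5 -4 0" --pt "0.4 0 1.5 -4 0" --pt "0.4 0 1.5 -4 0" --pt "0.4 0 1.1 -3 0" --pt "0.4 0 0 -0.6 0" --pt "0.4 0 0 0 0" --pt "0.4 0 0 0 0"

```text
time: 32.5
tool_pos: [0.6827, 0.0569, 0.2032]
ee_rot: [-0.121, 1.568, 3.088]
wrist_force: [-0.5, 0.8, -0.9]
width: 0.0559
```

```bash
python3 st.py
python3 - <<'E'
from h import *
o=robot.get_obs();print(o['width'],o['ee_rot'])
s=snap('wrist','w7')
r=np.hypot(68,24)/10;k=lambda a:np.array([3.4-r*np.cos(a+.339),7.8+r*np.sin(a+.339)])
A=[.98,.85,.72,.59,.46,.33,.2,.1,.0]
for a,b in zip(A,A[1:]): d=k(b)-k(a); print(b,'tx',-d[1].round(2),'tz',-d[0].round(2))
go(j2w(.016,0,.129))
cv2.imwrite('pics/w7.png',s['image'][:,:,::-1])
E
```

```text
t 32.5 jig [0.0119 0.001  0.2032] F jig [-0.42  0.82] -0.86
0.05588899170338244 [-0.12141175  1.56807241  3.08751425]
0.85 tx 0.29 tz 0.89
0.72 tx 0.4 tz 0.84
0.59 tx 0.51 tz 0.79
0.46 tx 0.61 tz 0.71
0.33 tx 0.7 tz 0.63
0.2 tx 0.77 tz 0.53
0.1 tx 0.64 tz 0.34
0.0 tx 0.67 tz 0.27
tool jig [0.012  0.0011 0.2041] shift cm [ 7.51  0.11 -0.41] turn deg 0.03
```

View pics/w7.png

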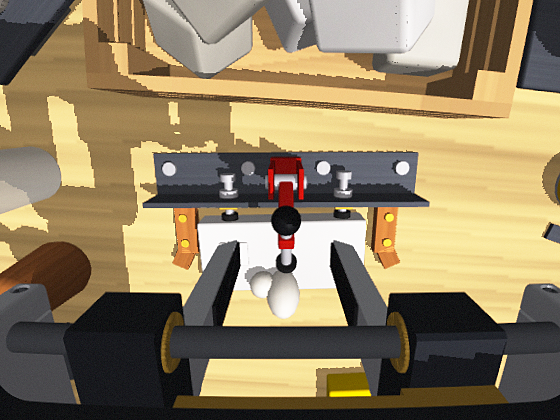

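Run:
```python
from h import *
s=load('w7')
for z in(.14,.145,.148,.15): print(z,w2j(plane(s,[(287,219)],z)[0]).round(4))
```

```text
0.14 [ 0.0144 -0.0002  0.14  ]
0.145 [ 1.60e-02 -1.00e-04  1.45e-01]
0.148 [ 1.69e-02 -1.00e-04  1.48e-01]
0.15 [ 1.75e-02 -1.00e-04  1.50e-01]
```

Request:
carry_out --pt "0.4 1 0.1 -0.45 0" --pt "0.4 2 0 0 0" --pt "0.4 2 0 0 0" --pt "0.4 1.5 0 0 0" --pt "0.4 0.9 0 0 0" --pt "0.4 0 0 0 0" --pt "0.8 0 0 0 0" --pt "0.8 0 0 0 0" --pt "0.8 0 0 0 0" --pt "0.8 0 0 0 0"

```text
time: 33.55
tool_pos: [0.6889, 0.0557, 0.1314]
ee_rot: [3.024, 1.569, -0.051]
wrist_force: [0.8, -0.1, 0.0]
width: 0.0278
```

```bash
python3 st.py
```

```text
t 33.55 jig [ 0.0181 -0.0006  0.1314] F jig [ 0.82 -0.19] 0.04
```

Request:
carry_out --pt "1 0 0 0 0" --pt "1 0 0 0 0" --pt "1 0 0 0 0" --pt "1 0 0 0 0"

```text
time: 33.95
tool_pos: [0.6888, 0.0565, 0.1312]
ee_rot: [-2.5, 1.569, 0.709]
wrist_force: [0.3, 3.9, 2.7]
width: 0.0226
```

Request:
carry_out --pt "1 0.1 0 0.4 0" --pt "1 0.2 0 0.5 0" --pt "1 0.4 0 0.85 0" --pt "1 0.5 0 0.8 0" --pt "1 0.6 0 0.7 0" --pt "1 0 0 0 0"

```text
time: 34.55
tool_pos: [0.6568, 0.0542, 0.1151]
ee_rot: [-3.018, 1.566, 0.191]
wrist_force: [-0.2, 3.5, 6.9]
width: 0.0222
```

```bash
python3 st.py
```

```text
t 34.55 jig [-1.400e-02  1.000e-04  1.151e-01] F jig [0.05 3.55] 6.85
```

Request:
carry_out --pt "1 0.5 0 0.5 0" --pt "1 0.5 0 0.4 0" --pt "1 0.5 0 0.3 0" --pt "1 0.5 0 0.3 0" --pt "1 0.4 0 0.15 0" --pt "1 0 0 0 0"

```text
time: 35.15
tool_pos: [0.6393, 0.0529, 0.0903]
ee_rot: [-2.63, 1.57, 0.579]
wrist_force: [-2.1, 2.8, 7.5]
width: 0.0224
```

```bash
python3 st.py
```

```text
t 35.15 jig [-0.0316 -0.0001  0.0903] F jig [-1.89  2.89] 7.46
```

Request:
carry_out --pt "1 0.2 0 0.05 0" --pt "1 0.1 0 0.05 0" --pt "1 0.1 0 0.05 0" --pt "1 0 0 0 0"

```text
time: 35.55
tool_pos: [0.638, 0.0528, 0.0867]
ee_rot: [-2.76, 1.569, 0.448]
wrist_force: [-3.8, 3.1, 8.4]
width: 0.0224
```

Request:
carry_out --pt "1 0.1 0 0.03 0" --pt "1 0.1 0 0.03 0" --pt "1 0 0 0 0"

```text
time: 35.85
tool_pos: [0.6374, 0.0528, 0.0846]
ee_rot: [-2.675, 1.57, 0.534]
wrist_force: [-3.3, 3.2, 7.6]
width: 0.0224
```

```bash
python3 st.py
```

```text
t 35.85 jig [-0.0335 -0.      0.0846] F jig [-3.06  3.45] 7.57
```

Request:
carry_out --pt "1 0.1 0 0.03 0" --pt "1 0.1 0 0.03 0" --pt "1 0 0 0 0"

```text
time: 36.15
tool_pos: [0.6368, 0.0527, 0.0825]
ee_rot: [-2.73, 1.57, 0.479]
wrist_force: [-3.8, 2.5, 7.9]
width: 0.022
```

Request:
carry_out --pt "1 0.1 0 0.03 0" --pt "1 0 0 0 0"

```text
time: 36.35
tool_pos: [0.6365, 0.0528, 0.0815]
ee_rot: [-2.725, 1.569, 0.484]
wrist_force: [-3.1, 2.6, 7.5]
width: 0.0221
```

Request:
carry_out --pt "1 0.1 0 0.03 0" --pt "1 0 0 0 0"

```text
time: 36.55
tool_pos: [0.6363, 0.0527, 0.0806]
ee_rot: [-2.773, 1.569, 0.436]
wrist_force: [-3.1, 4.4, 8.3]
width: 0.0224
```

```bash
python3 st.py
```

```text
t 36.55 jig [-0.0346 -0.0001  0.0806] F jig [-2.82  4.55] 8.34
```

Request:
carry_out --pt "1 0.1 0 0.03 0" --pt "1 0 0 0 0"

```text
time: 36.75
tool_pos: [0.6363, 0.0527, 0.0802]
ee_rot: [-2.915, 1.569, 0.294]
wrist_force: [-2.7, 3.6, 9.8]
width: 0.0221
```

Request:
carry_out --pt "1 0.1 0 0.03 0" --pt "1 0 0 0 0"

```text
time: 36.95
tool_pos: [0.6363, 0.0527, 0.0798]
ee_rot: [-2.992, 1.568, 0.217]
wrist_force: [-3.7, 2.1, 11.0]
width: 0.0229
```

Request:
carry_out --pt "1 0.1 0 0.03 0" --pt "1 0 0 0 0"

```text
time: 37.15
tool_pos: [0.6362, 0.0527, 0.0796]
ee_rot: [-3.038, 1.567, 0.171]
wrist_force: [-4.1, 3.2, 12.6]
width: 0.0224
```

Request:
carry_out --pt "1 0.1 0 0 0" --pt "1 0.1 0 0 0" --pt "1 0.1 0 0 0" --pt "1 0 0 0 0"

```text
time: 37.55
tool_pos: [0.6363, 0.0527, 0.0784]
ee_rot: [-3.08, 1.566, 0.129]
wrist_force: [-6.9, 3.3, 18.1]
width: 0.0226
```

Request:
carry_out --pt "1 0.1 0 0 0" --pt "1 0.1 0 0 0" --pt "1 0 0 0 0" --pt "1 0 0 0 0"

```text
time: 37.95
tool_pos: [0.6367, 0.0527, 0.0775]
ee_rot: [-3.106, 1.565, 0.103]
wrist_force: [-7.1, 2.3, 21.3]
width: 0.0224
```

```bash
python3 st.py
```

```text
t 37.95 jig [-0.0342 -0.0001  0.0775] F jig [-6.95  2.79] 21.32
```

Request:
carry_out --pt "0.5 0 0 0 0" --pt "0.5 0 0 0 0" --pt "0.5 0 0 0 0" --pt "0.5 0 0 0 0" --pt "0.4 0 0 0 0"

```text
time: 38.45
tool_pos: [0.6349, 0.0518, 0.0693]
ee_rot: [0.164, 1.569, -2.911]
wrist_force: [-0.1, 0.5, 0.3]
width: 0.0519
```

Request:
carry_out --pt "0.4 -1 0 0 0" --pt "0.4 -2 0 0 0" --pt "0.4 -3 0 0 0" --pt "0.4 -4 0 0 0" --pt "0.4 -4 0 0 0" --pt "0.4 0 0 2 0" --pt "0.4 0 0 4 0" --pt "0.4 0 0 4 0" --pt "0.4 0 0 0 0"

```text
time: 39.35
tool_pos: [0.5313, 0.0455, 0.2107]
ee_rot: [0.039, 1.568, -3.036]
wrist_force: [1.1, 0.9, -0.1]
width: 0.0565
```

```bash
python3 st.py
python3 - <<'E'
from h import *
s=snap('wrist','w8'); sc=snap('scene','s8')
cv2.imwrite('pics/v8.png',np.hstack([cv2.resize(cv2.imread('pics/w8.png')[:250],(480,300)),cv2.resize(cv2.imread('pics/s8.png')[200:330,200:360],(320,300),interpolation=2)]))
E
```

```text
t 39.35 jig [-1.398e-01 -2.000e-04  2.107e-01] F jig [1.11 0.78] -0.08
```

View pics/v8.png

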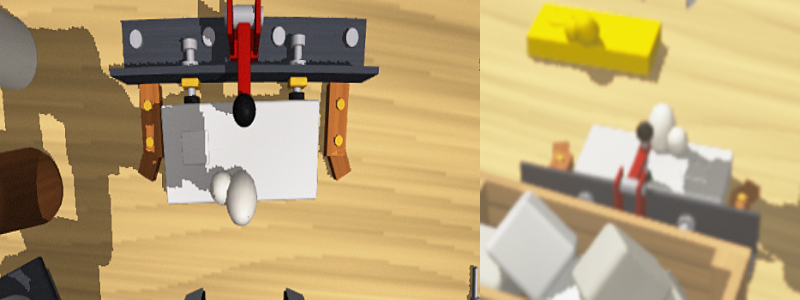

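```bash
python3 -c "
from bench import robot
print(robot.close_job(), robot.get_obs()['time'])"
```

```text
the job is handed in; nothing more can be done
the job is handed in; nothing more can be done
```

I walked the stone into the jig with alternate low pushes on its rear right and rear left, felt out each stop, and clamped it with the hold-down. The job is handed in at about 39 s of the 72 s, with no verdict reported.

- **Stops:** While the stone was sliding it took about 10 N to push. The left stop met it about 24 mm in front of the angle and the right about 20–21 mm. I finished with 17–24 N at the fingers on each side. A second touch on the left found its rear face in the same place, within 0.2 mm.
- **Clamp:** I pinched the knob and swung the arm down, meeting about 7.5 N of pivot friction on the way. I pressed to about 21 N at the knob, which I estimate at 12 N on the foot, then let go and backed off.
- **Last picture:** The arm is down on the bare front half of the stone, and the stone sits between the rails with both pads at its front. The wrist force is near zero, so the robot is touching nothing.

**Not confirmed:** The forces left on the stops and foot after I let go can't be read directly. I infer them from the pushes and from the friction that holds the stone. The tool hardly moved (0.1–0.5 mm) as force built up on the stops, less than the rubber's stated give. I put this down to the fingers tilting under load and to the stone being pressed down onto the bench, but I did not check it separately.

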